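Open a brad nailer's sprung magazine and catch its cover

TASK

The brad nailer held on its side in the bench cradle has a bent brad in its magazine. Press the magazine catch with one fingertip and, as the spring throws the magazine cover back, stop the cover with the other finger behind its end-cap, before it is half-way out, so that the brads stay on the rail. Finish while still holding the cover there with that finger, partly open; grip or lift nothing, and leave the other things on the bench where they are.

Things in the scene. Friction and masses are not known exactly. Their poses are not given: they have to be found in the camera images.
- nailer: Air brad nailer fixed on its side in a plywood cradle (250 x 360 mm, top at 12 mm). Origin at bench height, z up; its slim magazine lies along y at x = +60 mm, 49 mm high, its cover slides back to +y. Head (66 mm thick) at y = -155, handle at x = -58 under a toggle clamp 82 mm high, the tallest part. Catch at x 36, y 45; end-cap at y 70 to 92; behind the cap only the bare board, to y = 150 mm.
- catch_top (a point): Centre of the top of the magazine catch: a ribbed steel pad, 20 (x) by 24 (y) mm, on a small black housing beside the magazine near its rear end. Its top is 57 mm above the bench, 8 mm above housing and magazine. It is pressed straight down.
- catch (a joint): Catch travel in m: 0 up, 0.0065 fully down (its top is then 2 mm above the housing). Springs back; takes about 1.5 N to start and 3 N fully down, a little more while it still holds the cover; a push of 5 N is ample. From about 3 mm down it lets go of the cover.
- cap_back (a point): Centre of the rear (+y) face of the cover's end-cap, a black block 58 (x) by 22 (y) by 44 (z) mm, 22 to 66 mm above the bench; moves with the cover. With the cover shut the face is 47 mm farther along nailer +y than the catch's centre and this point is 13 mm to its +x side; the face reaches 29 mm to both sides in x, so it crosses the line straight back from the catch.
- cover (a joint): How far the magazine cover has slid back, in m: 0 shut (latched), 0.11 fully out. When the catch lets go, a spring of about 9 N (8 N at 25 mm) throws it towards nailer +y at some 0.2 m/s: it is half-way (0.055) in about 0.3 s, so the other finger must stand in its way before the catch is pressed.
- oil: Bystander, loose: small oil bottle 30 mm across, 80 mm tall, standing on the cradle board between handle and magazine, about 105 mm before the catch. Origin under its centre.
- brads: Bystander, loose: carton of brads 50 x 80 x 24 mm beside the cradle. Origin under its centre.
- driver: Bystander, loose: screwdriver 150 mm long lying beside the cradle. Origin under its middle.
- cork: Bystander, loose: cork sanding block 110 x 60 x 35 mm. Origin under its centre.
- handle: Bystander, loose: turned wooden tool handle 120 mm long, 34 mm thick, lying. Origin under its middle.
- glue: Bystander, loose: white glue bottle 60 mm across, 150 mm tall. Origin under its centre.
- offcut: Bystander, loose: L-shaped plywood offcut 110 x 90 x 9 mm lying flat. Origin under it.

How it is judged:
By the outcome, as a careful person would: the job done as asked, in the order asked, and still so for the second after the job is handed in, while the arm keeps its last pose, push and grip.
It also fails if it takes over 29 s, if anything falls off the work surface, if the arm or the gripper's body presses on something with over 40 N, if the wrist force passes 120 N, or if a joint passes its speed limit or range.

ROBOT

A 6-joint arm with a two-finger parallel gripper is mounted at the origin on the work surface. World frame = base frame: x ahead of the robot, y to its left, z up, the work surface at z = 0. Lengths are in m, angles in rad, forces in N, time in s.
With the tool pointing down it reaches from about 0.35 to 0.975 m from the base axis. Payload 7.1 kg.
Tool frame: the origin (TCP) lies at the very end of the fingers, on their centre line; the grasp point (between the pads) lies 19 mm behind it; z points along the fingers, y is the direction in which the jaws open and shut (so a half turn about z gives the same grasp; the last joint's range is limited). The gripper opens to 88 mm and grips with 3 to 60 N. Pads are 20 mm wide; open, the fingers measure 115 mm over their backs; the gripper's body (75 mm by 178 mm) begins 61 mm behind the grasp point.
Start: joints at [1.196, 0.423, 1.63, -0, 1.089, -0.019], TCP at [0.218, 0.586, 0.223] pointing down, gripper open.
Joint ranges: [-3, 3], [-0.9, 2.11], [0.09, 2.58], [-1.31, 4.45], [0.11, 2.69], [-2.54, 2.54]. Speed limits (rad/s): [2.39, 2.39, 3.01, 3.14, 3.14, 3.14].

INTERFACE

Orientations are given as a unit quaternion [x, y, z, w].
In Python, from workcell import telemetry, camera, get_calibration, finish_job gives the robot as it stands. The module is installed in compiled form; this text tells all that it offers.
- The arm moves only by the tool arm_command, never from a script. Its argument "moves" is one flat list of numbers, 7 for each row, row after row: the shift along the tool's x, y, z in cm, then the turn, a rotation vector about the tool's x, y, z in degrees, then the finger opening in cm, from 0 to 8.78. A call has 1 to 20 rows; each row shifts and turns the commanded pose from where the row before left it, along the tool's axes as they then stand; what a row does not reach is not made up. A row lasts 1/8 s, in which the tool goes at most 62.5 mm and 10.7 degrees, less where a joint would pass 70% of its speed; a pose out of reach is approached as far as the arm can. A call with a gripper value outside its range is refused whole. The fingers move at their own pace and stop on an object; "grip_force" is the grip in N (left out, the last holds). Time passes only in rows, so rows that do not move let the fingers close. It gives the time, the measured TCP pose, the force and the opening at its end, in the units of the state.
- telemetry.observe(): the state, without advancing time (a new reading comes with each control period).
- camera(name): name is "scene" or "side" or "wrist"; returns the picture (420x560x3 uint8, red, green, blue); there is no depth.
- get_calibration(name): a dict with "mtx" (3x3 intrinsics, pixels), "R" (3x3) and "t" (3): a world point X has camera coordinates R X + t. Camera axes: x right, y down, z forward; pixel columns grow to the right and rows downward; lengths in m; the calibration is good to about 2 mm. A picture is of the moment at which its call begins: read the wrist's pose just before it. get_calibration takes no time and is no camera call; for the wrist camera it gives the pose at the moment of the call.
- finish_job(): hands the job in, once; it reports no verdict.
The state is a dict: "t": time; "q": joint angles; "qd": joint speeds; "joint_torque": joint torques, N m; "tcp_pos": TCP position; "orientation": TCP orientation; "ft_force": force on the tool from outside, world axes, zero at the start; "ft_torque": the same for the moment, N m; "finger_gap": finger opening in m.
Only numpy, scipy, OpenCV 4.12 (cv2) and the standard library are available. Lean on these libraries where they do the work, as an engineer would, in place of code of your own. Each camera call takes 0.05 s, during which the arm holds its last target.

## Working session

There is one attempt and no reset: what is moved stays moved. The work goes in short steps, Python scripts to look and compute and a tool call to move; the robot and the scene stay as the last step left them, time stands still between calls to the robot, and variables do not carry over. Pictures are saved under pics/ and viewed, and the job is handed in when it is done.

Besides the shell and the picture viewer there is one more tool, called after "Emit:" as name(argument=value, ...) on one line, values as JSON. arm_command: Moves the arm, as the interface text tells. Its arguments: {"type":"object","properties":{"moves":{"type":"array","items":{"type":"number"}},"grip_force":{"type":"number"}},"required":["moves"]}

```bash
mkdir -p pics
python3 - <<'E'
from workcell import telemetry, camera, get_calibration
import cv2
for n in ["scene","side","wrist"]:
    c=get_calibration(n); im=camera(n); cv2.imwrite(f"pics/{n}0.png",im[:,:,::-1])
    print(n,c["mtx"].round(1).tolist(),c["R"].round(3).tolist(),c["t"].round(3).tolist())
print(telemetry.observe())
E
```

```text
scene [[461.8, 0.0, 283.7], [0.0, 461.8, 208.1], [0.0, 0.0, 1.0]] [[-0.239, 0.971, -0.018], [0.706, 0.161, -0.69], [-0.667, -0.178, -0.724]] [0.165, -0.345, 2.017]
side [[465.8, 0.0, 277.8], [0.0, 465.8, 207.3], [0.0, 0.0, 1.0]] [[0.725, -0.689, -0.003], [-0.369, -0.385, -0.846], [0.582, 0.614, -0.533]] [-0.443, 0.268, 1.004]
wrist [[366.5, 0.0, 274.5], [0.0, 366.5, 208.3], [0.0, 0.0, 1.0]] [[0.349, 0.937, -0.002], [0.893, -0.332, 0.302], [0.283, -0.107, -0.953]] [-0.624, -0.035, 0.393]
{'t': 0.15, 'q': array([ 1.19603734e+00,  4.23646586e-01,  1.63047504e+00,  2.26615579e-05,
        1.08858752e+00, -1.89590070e-02]), 'qd': array([-0.0011325 , -0.00239377, -0.00210988,  0.00055632,  0.00072706,
        0.00101081]), 'joint_torque': array([ 3.37950341e-04, -5.44982243e+01, -2.73918557e+01,  6.43594097e-02,
        2.04127474e-02, -4.46255922e-05]), 'tcp_pos': array([0.21750927, 0.58549508, 0.22210744]), 'orientation': array([ 1.76968248e-01,  9.84216403e-01, -5.45499997e-04, -1.19029108e-04]), 'ft_force': array([-0.36034807, -0.13128177, -0.21337309]), 'ft_torque': array([-0.01521288, -0.00931938, -0.02509978]), 'finger_gap': 0.08805639516532578}
```

View pics/scene0.png

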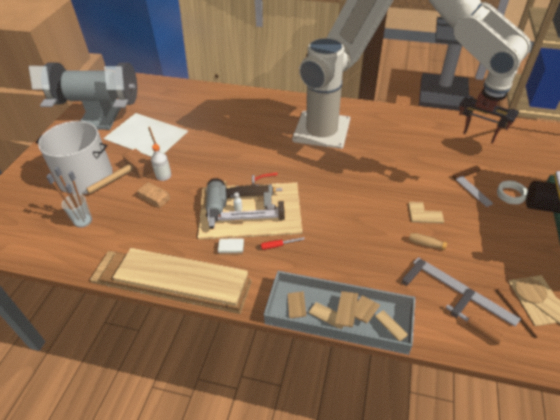

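View pics/side0.png

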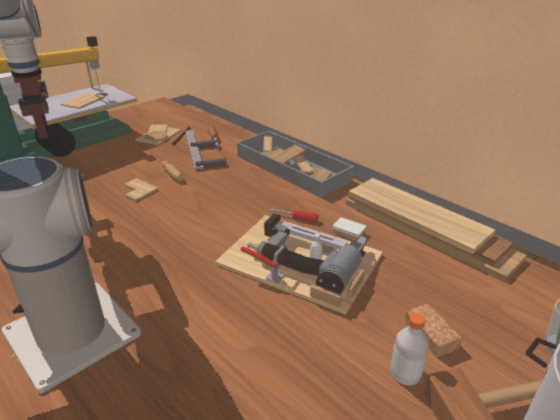

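View pics/wrist0.png

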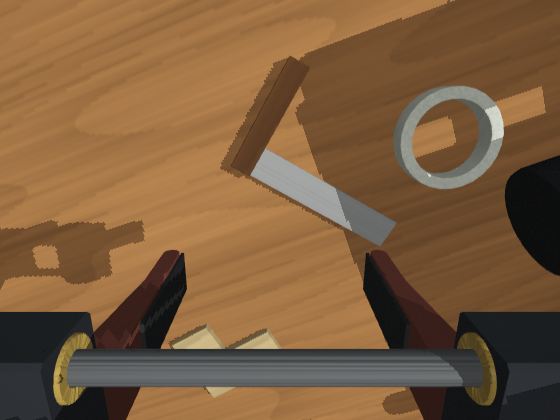

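The scene view shows the nailer at about (248,208), with the end-cap at (281,211). In the side view the end-cap is at about (273,226). Next I'll enlarge both and get a coarse position.

```bash
cat > h.py <<'E'
import numpy as np
from workcell import get_calibration
def ray(n,u,v,c=None):
    c=c or get_calibration(n); d=c["R"].T@np.linalg.solve(c["mtx"],[u,v,1.]); o=-c["R"].T@c["t"]; return o,d/np.linalg.norm(d)
def onz(n,u,v,z,c=None):
    o,d=ray(n,u,v,c); return o+d*(z-o[2])/d[2]
def tri(rs):
    A=0;b=0
    for o,d in rs:
        P=np.eye(3)-np.outer(d,d);A=A+P;b=b+P@o
    X=np.linalg.solve(A,b); return X,[np.linalg.norm((np.eye(3)-np.outer(d,d))@(X-o)) for o,d in rs]
def proj(X,c):
    p=c["mtx"]@(c["R"]@np.asarray(X)+c["t"]); return p[:2]/p[2]
E
python3 - <<'E'
import cv2
from h import *
a=cv2.imread("pics/scene0.png")[165:260,185:315]; b=cv2.imread("pics/side0.png")[195:310,205:395]
cv2.imwrite("pics/sc.png",cv2.resize(a,None,fx=6,fy=6,interpolation=2)); cv2.imwrite("pics/sd.png",cv2.resize(b,None,fx=4,fy=4,interpolation=2))
for p in [(281,211),(266,207),(215,205)]: print(onz("scene",*p,.06))
print(onz("side",273,226,.06))
E
```

```text
[ 0.57002986 -0.03767378  0.06      ]
[ 0.56308565 -0.09350505  0.06      ]
[ 0.59365444 -0.27139906  0.06      ]
[ 0.52752524 -0.07049682  0.06      ]
```

View pics/sc.png

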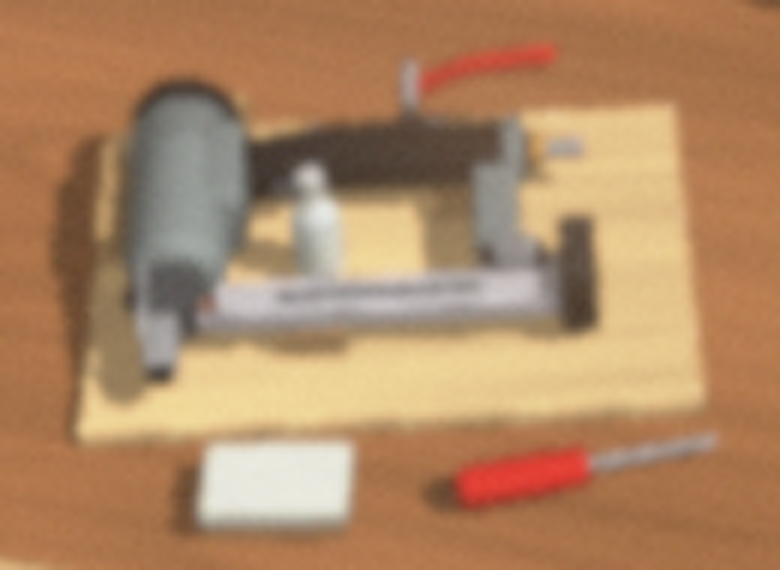

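View pics/sd.png

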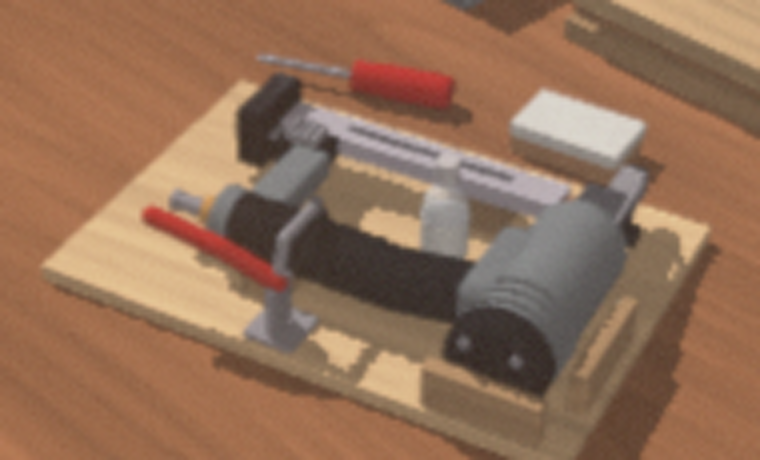

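The nailer's +y points roughly along world +y, with the head on the left and the cap on the right in the scene view. I'll get its pose from the board corners.

Run:
```python
from h import *
for n,ps in [("scene",[(198.3,238.3),(302.5,232.5),(297.5,182.5),(202.5,187.5)]),("side",[(215.5,262.5),(265.8,215.5),(382.5,253)])]:
    P=[onz(n,*p,.012) for p in ps]
    for p in P: print(n,p.round(4))
    print([round(float(np.linalg.norm(P[i]-P[i+1])),3) for i in range(len(P)-1)])
print("tri catch", tri([ray("scene",185+525/6,165+248/6),ray("side",205+303/4,195+128/4)]))
# cap top centre
print("tri cap", tri([ray("scene",185+578/6,165+222/6),ray("side",205+272/4,195+75/4)]))
```

```text
scene [ 0.7144 -0.2952  0.012 ]
scene [0.6088 0.0475 0.012 ]
scene [ 0.3671 -0.0246  0.012 ]
scene [ 0.4739 -0.3712  0.012 ]
[0.359, 0.252, 0.363]
side [ 0.358  -0.0376  0.012 ]
side [0.5968 0.0351 0.012 ]
side [ 0.6961 -0.3073  0.012 ]
[0.25, 0.357]
tri catch (array([ 0.54794375, -0.076198  ,  0.05068928]), [np.float64(0.002008136645290499), np.float64(0.0020081366452904524)])
tri cap (array([ 0.54790206, -0.04452529,  0.07879456]), [np.float64(0.003226473450023982), np.float64(0.0032264734500240247)])
```

Emit:
arm_command(moves=[-3.8,-3.5,0,0,0,0,8.7,-3.8,-3.5,0,0,0,0,8.7,-3.8,-3.5,0,0,0,0,8.7,-3.8,-3.5,0,0,0,0,8.7,-3.8,-3.5,0,0,0,0,8.7,-3.8,-3.5,0,0,0,0,8.7,-3.8,-3.5,0,0,0,0,8.7,-3.8,-3.5,0,0,0,0,8.7,-3.8,-3.5,0,0,0,0,8.7,-3.8,-3.5,0,0,0,0,8.7,-3.8,-3.5,0,0,0,0,8.7,-3.8,-3.5,0,0,0,0,8.7,-3.8,-3.5,0,0,0,0,8.7,-3.8,-3.5,0,0,0,0,8.7,0,0,0,0,0,-9.4,8.7,0,0,0,0,0,-9.4,8.7,0,0,0,0,0,-9.4,8.7,0,0,0,0,0,-9.4,8.7,0,0,0,0,0,0,8.7])

```text
t: 2.52
tcp_pos: [0.5455, -0.0588, 0.2225]
orientation: [-0.149, 0.989, 0.0, -0.0]
ft_force: [-0.4, -0.1, 0.3]
finger_gap: 0.0867
```

Run:
```python
from workcell import telemetry, camera, get_calibration
import cv2,pickle
s=telemetry.observe();c=get_calibration("wrist"); im=camera("wrist"); cv2.imwrite("pics/w1.png",im[:,:,::-1]); pickle.dump((s,c),open("w1.pkl","wb"))
print(s["t"],s["q"].round(3),s["tcp_pos"].round(4),s["orientation"].round(4),s["ft_force"].round(2))
```

```text
2.525 [-0.129  0.312  1.8    0.     1.03  -1.999] [ 0.5455 -0.0588  0.2225] [-1.489e-01  9.888e-01  1.000e-04 -2.000e-04] [-0.36 -0.14  0.31]
```

View pics/w1.png

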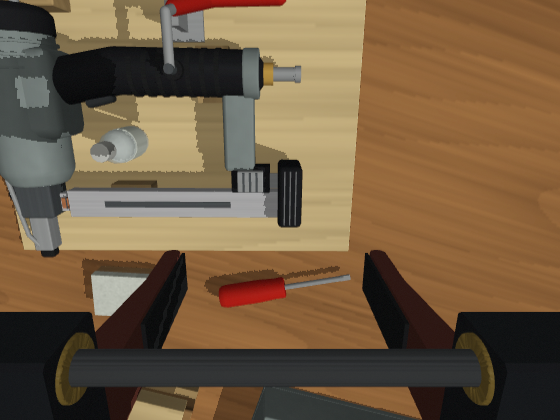

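The wrist view shows the catch pad at about (251,181) and the end-cap top at (278–302,160–227), both well clear. I'll refine these by mask and then take a second view.

Run:
```python
import cv2,pickle
from h import *
s,c=pickle.load(open("w1.pkl","rb"))
im=cv2.imread("pics/w1.png"); cv2.imwrite("pics/w1z.png",cv2.resize(im[145:245,205:330],None,fx=6,fy=6,interpolation=0))
print("catch",onz(0,251,181,.057,c),"cap",onz(0,290,193,.066,c))
a=onz(0,360,20,.012,c);b=onz(0,349,250,.012,c);print(a,b)
```

```text
catch [ 0.54509793 -0.08099087  0.057     ] cap [ 0.54322572 -0.04447732  0.066     ]
[ 0.38136283 -0.02678156  0.012     ] [0.59950931 0.04440543 0.012     ]
```

View pics/w1z.png

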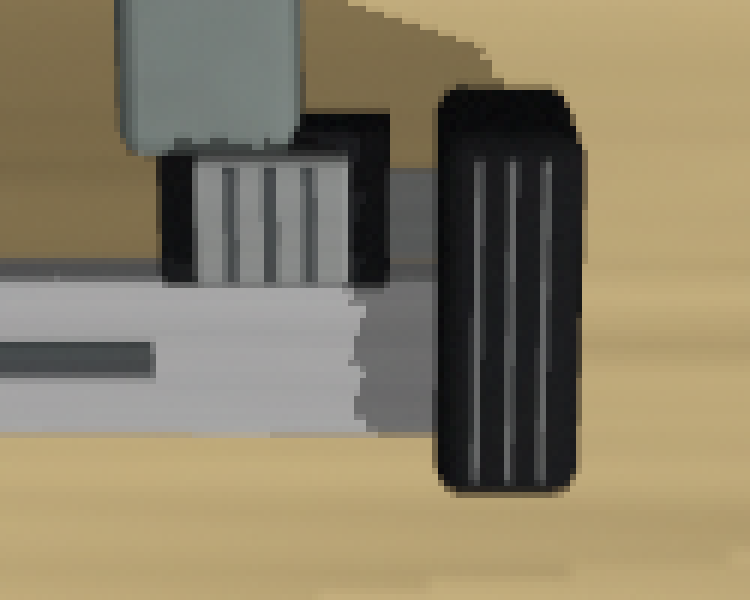

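The pad spans px (237–263, 171–192.5), and a grey strut butts against its -x end, so I need the strut's height too. I'll take a second view from a shifted place.

Emit:
arm_command(moves=[4,1.5,0,0,0,0,8.7,4,1.5,0,0,0,0,8.7,0,0,0,0,0,0,8.7,0,0,0,0,0,0,8.7])

```text
t: 3.08
tcp_pos: [0.4614, -0.0539, 0.2232]
orientation: [-0.149, 0.989, -0.0, 0.001]
ft_force: [0.3, 1.1, 0.3]
finger_gap: 0.0869
```

Run:
```python
from workcell import telemetry, camera, get_calibration
import cv2,pickle
from h import *
s=telemetry.observe();c=get_calibration("wrist"); im=camera("wrist"); cv2.imwrite("pics/w2.png",im[:,:,::-1]); pickle.dump((s,c),open("w2.pkl","wb"))
print(s["t"],s["tcp_pos"].round(4),s["orientation"].round(4))
p=proj([.545,-.081,.057],c).astype(int);print(p)
x0,y0=p[0]-50,p[1]-55; print(x0,y0)
cv2.imwrite("pics/w2z.png",cv2.resize(im[y0:y0+100,x0:x0+125,::-1],None,fx=6,fy=6,interpolation=0))
```

```text
3.075 [ 0.4614 -0.0539  0.2232] [-1.487e-01  9.889e-01 -2.000e-04  8.000e-04]
[222 258]
172 203
```

View pics/w2.png

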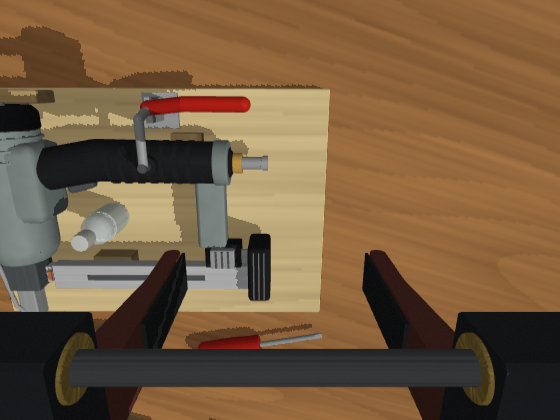

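View pics/w2z.png

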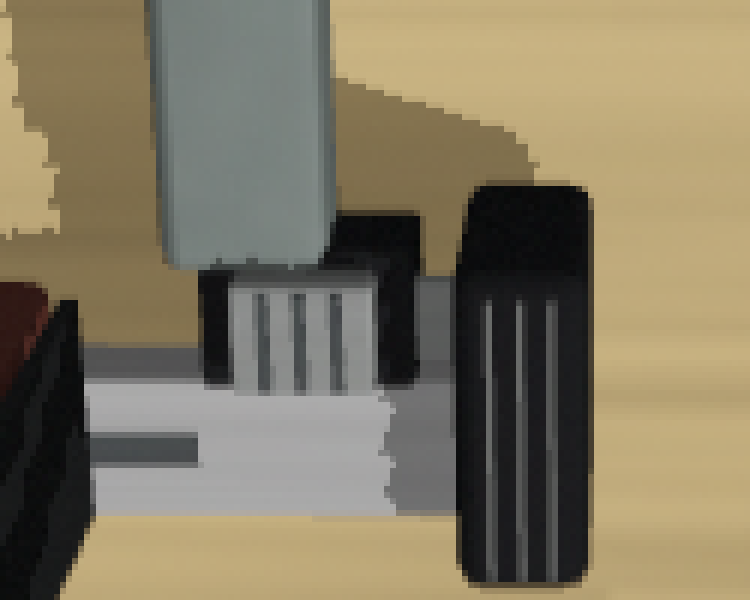

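Run:
```python
import pickle
from h import *
s1,c1=pickle.load(open("w1.pkl","rb"));s2,c2=pickle.load(open("w2.pkl","rb"))
ny=np.array([-.2945,.9554,0]);nx=np.array([.9554,.2945,0])
T=s1["tcp_pos"]
def m(name,a,b):
    r=[ray(0,205+a[0]/6,145+a[1]/6,c1),ray(0,172+b[0]/6,203+b[1]/6,c2)]
    X,e=tri(r); print(name,X.round(4),(np.array(e)*1e3).round(1),"rel w1 tcp nx,ny mm",(1e3*(X-T)@nx).round(1),(1e3*(X-T)@ny).round(1)); return X
k=m("pad+x-y",(192,285),(232,393)); l=m("pad+x+y",(350,285),(375,393)); m("pad-x-y",(192,160),(232,287));m("pad-x+y",(350,160),(375,287))
a=m("cap+x+y",(577,490),(592,583));b=m("cap+x-y",(437,490),(457,583))
m("cap-x+y rib",(547,158),(552,300));m("rib +x",(541,485),(552,580))
m("strut",(128,152),(165,268));m("strut",(297,148),(330,262))
m("mag edge right",(437,435),(457,515))
# yaw from magazine far edge v1
print("mag line",)
P=onz(0,205+240/6,145+435/6,.049,c1)
```

```text
pad+x-y [ 0.5601 -0.0902  0.0544] [0.2 0.2] rel w1 tcp nx,ny mm 4.7 -34.4
pad+x+y [ 0.5527 -0.0672  0.0554] [0.2 0.2] rel w1 tcp nx,ny mm 4.4 -10.1
pad-x-y [ 0.5408 -0.0951  0.0557] [0.5 0.5] rel w1 tcp nx,ny mm -15.2 -33.4
pad-x+y [ 0.5336 -0.0725  0.0565] [0.1 0.1] rel w1 tcp nx,ny mm -15.4 -9.6
cap+x+y [ 0.572  -0.0239  0.0628] [0.2 0.2] rel w1 tcp nx,ny mm 35.6 25.5
cap+x-y [ 0.578  -0.0453  0.064 ] [0.1 0.1] rel w1 tcp nx,ny mm 35.0 3.3
cap-x+y rib [ 0.5226 -0.0454  0.0671] [0.1 0.1] rel w1 tcp nx,ny mm -17.9 19.6
rib +x [ 0.5719 -0.0304  0.0654] [0.2 0.2] rel w1 tcp nx,ny mm 33.6 19.3
strut [ 0.544  -0.106   0.0491] [0.4 0.4] rel w1 tcp nx,ny mm -15.4 -44.7
strut [ 0.5364 -0.0807  0.0456] [0.1 0.1] rel w1 tcp nx,ny mm -15.1 -18.3
mag edge right [ 0.5738 -0.0469  0.05  ] [0.7 0.7] rel w1 tcp nx,ny mm 30.6 3.0
mag line
```

The pad measures 20 x 24 mm with its top at about 56 mm. The cap's rear face is 47.5 mm behind the pad's centre, with its top at about 65 mm. All of this agrees with the text. The strut top is at about 48 mm, so it's out of the way. I'll go to hover with a 60 mm gap.

Emit:
arm_command(moves=[-4,-0.8,3,0,0,0,6,-3.9,-0.9,3,0,0,0,6,0,0,4,0,0,0,6,0,0,3.3,0,0,0,6,0,0,0,0,0,0,6,0,0,0,0,0,0,6], grip_force=60)

```text
t: 3.88
tcp_pos: [0.542, -0.0467, 0.0904]
orientation: [-0.149, 0.989, -0.0, 0.001]
ft_force: [-0.6, 0.8, 0.1]
finger_gap: 0.0598
```

Run:
```python
from workcell import telemetry, camera, get_calibration
import cv2,pickle
from h import *
s=telemetry.observe();c=get_calibration("wrist"); im=camera("wrist"); cv2.imwrite("pics/w3.png",im[:,:,::-1]); pickle.dump((s,c),open("w3.pkl","wb"))
im2=camera("side"); cv2.imwrite("pics/s3.png",cv2.resize(im2[170:290,205:365,::-1],None,fx=5,fy=5,interpolation=2))
T=s["tcp_pos"];ny=np.array([-.2945,.9554,0]);nx=np.array([.9554,.2945,0])
d=T-np.array([.5468,-.0814,.0565]);print(s["t"],T.round(4),s["orientation"].round(4),s["finger_gap"],"rel pad nx,ny",d@nx,d@ny,s["ft_force"])
```

```text
3.875 [ 0.542  -0.0467  0.0904] [-1.495e-01  9.888e-01 -1.000e-04  6.000e-04] 0.059757162719416 rel pad nx,ny 0.005665065493015479 0.03452640239953109 [-0.60368758  0.82685443  0.07883519]
```

View pics/w3.png

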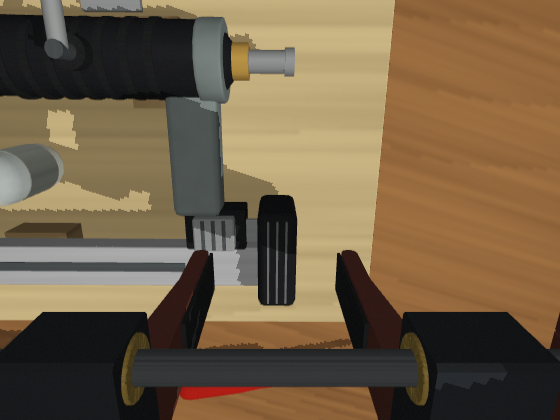

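View pics/s3.png

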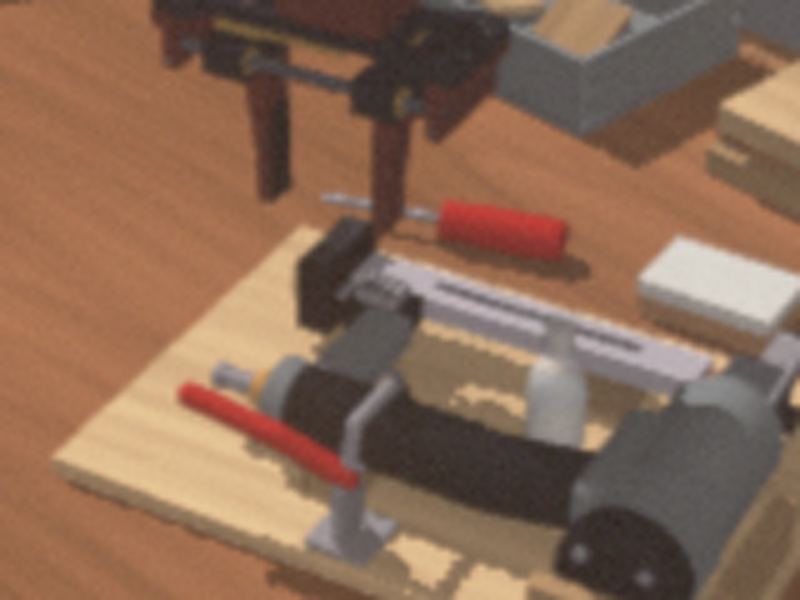

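Run:
```python
import cv2,pickle
from h import *
s,c=pickle.load(open("w3.pkl","rb"));im=cv2.imread("pics/w3.png")
cv2.imwrite("pics/w3z.png",cv2.resize(im[235:335,170:370],None,fx=4,fy=4,interpolation=0))
ny=np.array([-.2945,.9554,0]);nx=np.array([.9554,.2945,0]);p=np.array([.5468,-.0814,0])
for u,v in [(190,253),(212,253),(213,262),(337,254),(358,254)]:
    d=onz(0,u,v,.0904,c)-p; print(u,v,(d@nx*1e3).round(1),(d@ny*1e3).round(1))
for X in [p+[0,0,.057]]: print(proj(X,c))
```

```text
190 253 -4.8 -5.8
212 253 -4.8 4.8
213 262 -0.0 5.0
337 254 -4.3 65.0
358 254 -4.3 75.2
[213.63829903 236.21706977]
```

View pics/w3z.png

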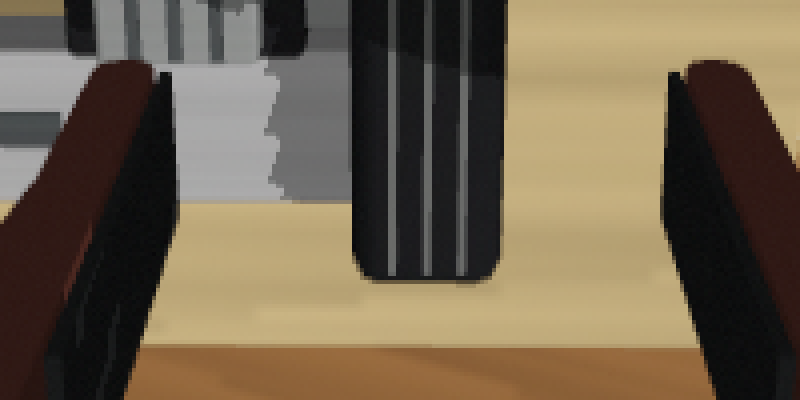

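The fingertip geometry matches: the catch finger covers -6 to +5 mm along the pad, and the other finger stands 18 mm behind the cap. I'll lower to just above the catch, then press.

Emit:
arm_command(moves=[0.1,0,1.5,0,0,0,6,0.1,0,1.5,0,0,0,6,0,0,0,0,0,0,6,0,0,0,0,0,0,6])

```text
t: 4.47
tcp_pos: [0.5388, -0.0472, 0.0594]
orientation: [-0.15, 0.989, 0.0, -0.0]
ft_force: [0.8, 0.2, 0.3]
finger_gap: 0.0602
```

Run:
```python
from workcell import telemetry, camera
import cv2
s=telemetry.observe();im=camera("wrist"); cv2.imwrite("pics/w4.png",im[:,:,::-1])
print(s["t"],s["tcp_pos"].round(4),s["finger_gap"],s["ft_force"].round(2))
```

```text
4.475 [ 0.5388 -0.0472  0.0594] 0.06017850844934439 [0.84 0.17 0.34]
```

View pics/w4.png

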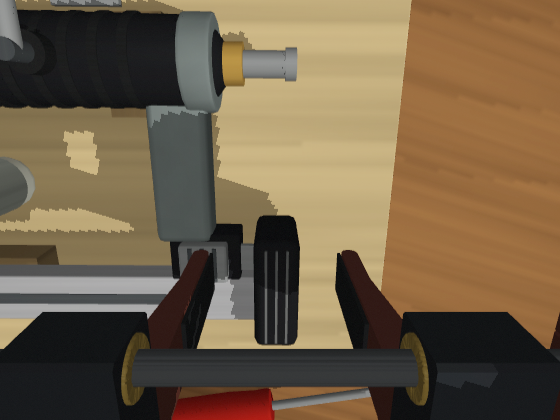

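The finger stands over the pad at px (200,260), and the other is behind the cap at px (345,260). Pressing now.

Emit:
arm_command(moves=[0,0,0.4,0,0,0,6,0,0,0.4,0,0,0,6,0,0,0,0,0,0,6,0,0,0,0,0,0,6,0,0,0,0,0,0,6,0,0,0,0,0,0,6], grip_force=60)

```text
t: 5.28
tcp_pos: [0.539, -0.0464, 0.0515]
orientation: [-0.149, 0.989, 0.001, 0.0]
ft_force: [-0.1, 5.7, 0.1]
finger_gap: 0.0606
```

Run:
```python
from workcell import telemetry, camera
import cv2
s=telemetry.observe();im=camera("wrist"); cv2.imwrite("pics/w5.png",im[:,:,::-1])
print(s["t"],s["tcp_pos"].round(4),s["finger_gap"],s["ft_force"].round(2))
```

```text
5.275 [ 0.539  -0.0464  0.0515] 0.06057010358863032 [-0.05  5.71  0.05]
```

View pics/w5.png

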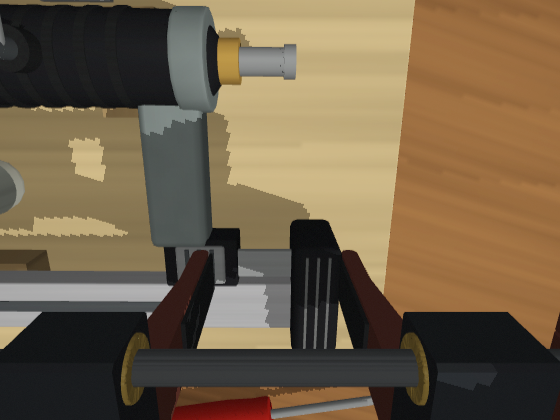

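The catch let go and the cap moved back to px (290–338), against the rear finger. I'll hold and confirm it's steady.

Emit:
arm_command(moves=[0,0,0,0,0,0,6,0,0,0,0,0,0,6,0,0,0,0,0,0,6,0,0,0,0,0,0,6,0,0,0,0,0,0,6,0,0,0,0,0,0,6,0,0,0,0,0,0,6,0,0,0,0,0,0,6])

```text
t: 6.32
tcp_pos: [0.539, -0.0464, 0.0515]
orientation: [-0.149, 0.989, 0.001, 0.0]
ft_force: [1.0, 5.8, 0.1]
finger_gap: 0.0603
```

Run:
```python
from workcell import telemetry, camera, get_calibration
import cv2
from h import *
s=telemetry.observe();c=get_calibration("wrist");im=camera("wrist"); cv2.imwrite("pics/w6.png",cv2.resize(im[210:370,130:390,::-1],None,fx=3,fy=3,interpolation=0))
im2=camera("side"); cv2.imwrite("pics/s6.png",cv2.resize(im2[170:290,205:365,::-1],None,fx=5,fy=5,interpolation=2))
print(s["t"],s["tcp_pos"].round(4),s["finger_gap"],s["ft_force"].round(2))
ny=np.array([-.2945,.9554,0]);d=onz(0,337,300,.066,c)-[.5468,-.0814,0];print("cap rear rel pad",d@ny)
```

```text
6.325 [ 0.539  -0.0464  0.0515] 0.060302754963507024 [0.97 5.77 0.06]
cap rear rel pad 0.06477212236481715
```

View pics/w6.png

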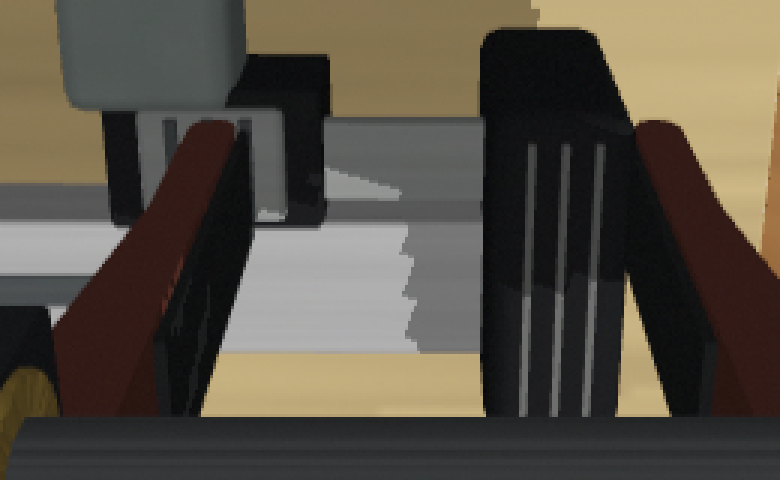

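View pics/s6.png

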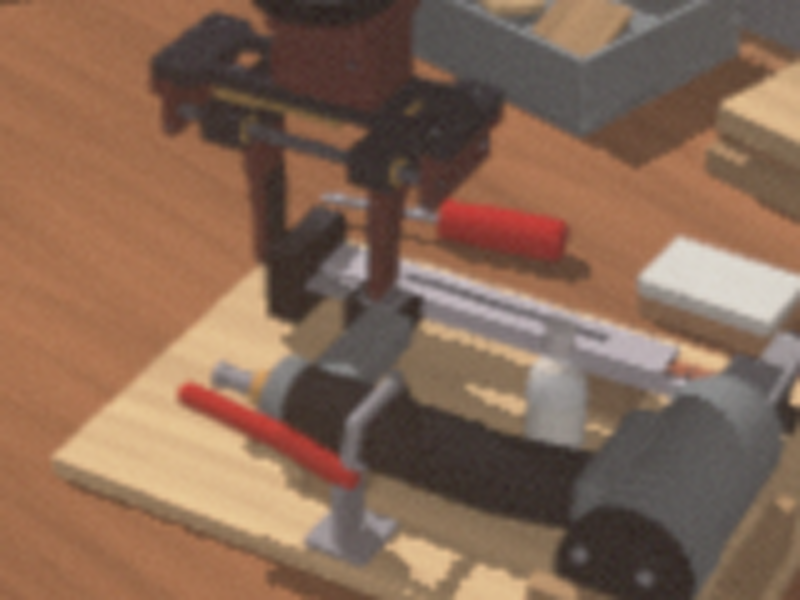

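The cap rests on the rear finger 65 mm behind the catch, so the cover is about 18 mm open. It's steady, and the oil, screwdriver and carton haven't moved.

```bash
python3 -c "
from workcell import finish_job
print(finish_job())"
```

```text
the job is handed in; nothing more can be done
None
```

The cover is partly open, stopped by the rear finger before half-way, and I handed the job in at about 6.4 s of the 29 s. I pressed the catch about 5 mm with one fingertip while the other stood 18 mm behind the end-cap. The cover came back onto that finger and stopped.

**Last checks:**
- **Cover position:** the rear face of the cap was 65 mm behind the catch centre, so the cover was about 18 mm open; half-way is 55 mm.
- **Hold:** the arm did not move over the last second. The finger opening stayed at 60 mm, and the wrist force along world y held at about 5.7 N.
- **Other things:** in the wrist and side views, the oil bottle, screwdriver and carton were where they had been. I did not look at the other loose things again, but the arm did not go near them after its first move across.

**What disagreed:**
- **Vertical force:** the wrist showed about 0 N instead of the 2–3 N expected from the catch spring. The cap dragging on the finger may be cancelling it, but I did not check. The release was clear in the pictures.
- **Position estimates:** the first rough positions from the fixed cameras differed by about 15 mm. I used the two wrist-camera views instead, which matched the stated sizes to within about 1–2 mm, except for two cap-top corners that read 2–3 mm low.

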